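# Gauge a tail-block blank on the step gauge

## Robot

A 6-joint arm with a two-finger parallel gripper is mounted at the origin on the work surface. World frame = base frame: x ahead of the robot, y to its left, z up, the work surface at z = 0. Lengths are in m, angles in rad, forces in N, time in s.
With the tool pointing down it reaches from about 0.275 to 0.725 m from the base axis. Payload 15.9 kg.
Tool frame: the origin (TCP) lies at the very end of the fingers, on their centre line; the grasp point (between the pads) lies 19 mm behind it; z points along the fingers, x is the direction in which the jaws open and shut, and the axes are right-handed (so a half turn about z gives the same grasp; the last joint's range is limited). The gripper opens to 85 mm and grips with 20 to 120 N. Pads are 22 mm wide; open, the fingers measure 114 mm over their backs; the gripper's body (76 mm by 85 mm) begins 54 mm behind the grasp point. The pads swing forward as they close: fully open they stand 13 mm farther back than shut.
Start: joints at [-1.345, 0.213, -0.034, 1.323, 0, 1.571], TCP at [0.112, -0.487, 0.194] pointing down, gripper open.
Joint ranges: [-2.98, 2.98], [-0.74, 1.72], [-1.14, 1.35], [-2.1, 2.04], [-1.57, 1.44], [-3.14, 3.14]. Speed limits (rad/s): [1.89, 1.89, 2.39, 2.57, 3.14, 3.14].

## Interface

Orientations are given as a rotation vector (axis times angle).
In Python, from station import robot gives the robot as it stands. Calls block until the motion is done:
- robot.move_to(position, orientation): joint-space move of the TCP to a pose.
- robot.servo_line(position, ori=None, v=0.15, stop_force=None): straight line of the TCP; ori=None keeps the orientation; v is the mean speed in m/s. With stop_force (N) it stops when the force on the tool has changed by that much, and returns True; else False.
- robot.set_joints(angles): joint-space move.
- robot.gripper_to(opening, force=None): opening from 0.0 (shut) to 1.0 (fully open); force is the grip in N (None keeps the last); returns when the fingers have stopped.
- robot.sleep(seconds).
- robot.inverse_kinematics(position, orientation): joint angles nearest the present ones, or None.
- robot.camera(name): name is "scene" or "top" or "wrist"; returns a dict with "img" (384x512x3 uint8, blue, green, red), "range_z" (384x512 float32, m along the optical axis (not along the pixel's ray), 0 where there is no reading), "mtx" (3x3 intrinsics, pixels), "rvec" (rotation vector, rad) and "tvec" (3), from world to camera coordinates, as OpenCV has them. Camera axes: x right, y down, z forward; pixel columns grow to the right and rows downward; lengths in m; the calibration is good to about 2 mm. A picture is of the moment at which its call begins.
A pose or a line that the arm cannot do raises robot.PlanningError and nothing moves.
- robot.job_done(): hands the job in, once; it reports no verdict.
Trained networks look in a picture, given as the dict that the camera call returned (one of the last four; its "shot" number tells which), for a name from the list of things; names that differ only in an ending like _2 or _b are one class to them, and where a whole thing is asked for, a point or a joint stands for the part that bears it (a point fixed in the world has none). Each returns a list of dicts, best first, with "score" (0 to 1); they miss things now and then, are a little off and sometimes report something else, mostly with a low value. They report only what shows in the picture. A call takes as long as a camera call. They do not tell look-alikes from the thing itself.
- robot.spot_in(picture, target): "xy" ([column, row] in pixels, amid what is visible of it).
- robot.regions_of(picture, target): "mask" (384x512 bool, what is visible of it) and "xy" ([column, row] in pixels, amid what is visible of it).
- robot.place_of(picture, target): "xy" ([column, row] in pixels: a listed point, or the origin of a listed thing).
Readings, each from a call of its own:
- robot.read_time_s(): time.
- robot.read_q(): joint angles.
- robot.read_joint_velocities(): joint speeds.
- robot.read_tau(): joint torques, N m.
- robot.read_tool_pos(): TCP position.
- robot.read_tool_rot(): TCP orientation.
- robot.read_force(): force on the tool from outside, world axes, zero at the start.
- robot.read_moment(): the same for the moment, N m.
- robot.read_grip_width(): opening from 0.0 (shut) to 1.0 (fully open).
Only numpy, scipy, OpenCV 4.12 (cv2) and the standard library are available. Lean on these libraries where they do the work, as an engineer would, in place of code of your own. Each camera call takes 0.05 s, during which the arm holds its last target.

## Task

The tail-block blank standing on the cork inlay is fresh off the sander: find its thickness on the maple step gauge by trying it upright, long edge down and roughly centred, gently in one slot after another from the narrowest up, skipping none, until it goes in. Leave it there, fully down on the floor of that slot and let go, so that I can read the size; leave the other two blanks and everything else on the bench alone.

Things in the scene. Friction and masses are not known exactly. Their poses are not given: they have to be found in the camera images.
- blank_a (a point): centre (half-way up) of a dark mahogany tail-block blank, a plain wood block upright on its long edge on the plywood board: 100 mm long (x), 80 mm tall (z), thickness along y unknown, 16 to 29 mm. The three blanks look alike, unmarked, each of another thickness; which one stands on the cork changes. 55 to 165 g. None enters the narrowest slot
- blank_b (a point): centre (half-way up) of a dark mahogany tail-block blank, a plain wood block upright on its long edge on the plywood board: 100 mm long (x), 80 mm tall (z), thickness along y unknown, 16 to 29 mm. The three blanks look alike, unmarked, each of another thickness; which one stands on the cork changes. 55 to 165 g. None enters the narrowest slot
- blank_c (a point): centre (half-way up) of a dark mahogany tail-block blank, a plain wood block upright on its long edge on the plywood board: 100 mm long (x), 80 mm tall (z), thickness along y unknown, 16 to 29 mm. The three blanks look alike, unmarked, each of another thickness; which one stands on the cork changes. 55 to 165 g. None enters the narrowest slot
- cork_pad (a point): centre of the cork inlay (125 x 125 mm, flush) in the fixed plywood board (240 x 260 x 12 mm, across the bench from the gauge); the blank to gauge stands on it, centre within 25 mm of this point, the other two over 80 mm away on the board. Board top, and so the blanks' undersides, 12 mm above the bench
- gauge: the step gauge: light maple block fixed to the bench, 80 mm along x, 233 mm along y, 45 mm high; origin: centre of its underside. Five open-ended slots run across it along x, open upwards, 28 mm deep (floor 17 mm above the bench), mouths bevelled 2.5 mm, 18 mm walls. A blank that fits has about 2.5 mm play in all; else it stops at most 3 mm in. It may stand left or right, turned up to 0.55 rad
- step1 (a point): middle of the mouth of slot 1 (of 5, narrowest first; 15 mm wide, 1 brass pip), level with the gauge's top, 45 mm above the bench; x along the slot, y towards the wider slots; the brass pips are on the wall on its -y side
- step2 (a point): middle of the mouth of slot 2 (of 5, narrowest first; 20 mm wide, 2 brass pips), level with the gauge's top, 45 mm above the bench; x along the slot, y towards the wider slots; the brass pips are on the wall on its -y side
- step3 (a point): middle of the mouth of slot 3 (of 5, narrowest first; 25 mm wide, 3 brass pips), level with the gauge's top, 45 mm above the bench; x along the slot, y towards the wider slots; the brass pips are on the wall on its -y side
- step4 (a point): middle of the mouth of slot 4 (of 5, narrowest first; 30 mm wide, 4 brass pips), level with the gauge's top, 45 mm above the bench; x along the slot, y towards the wider slots; the brass pips are on the wall on its -y side
- step5 (a point): middle of the mouth of slot 5 (of 5, narrowest first; 35 mm wide, 5 brass pips), level with the gauge's top, 45 mm above the bench; x along the slot, y towards the wider slots; the brass pips are on the wall on its -y side
- glue: yellow squeeze bottle with red cap, upright, 56 mm across, 170 mm tall; origin at the centre of its base; stands beside the wide end of the gauge; loose, leave it alone
- brush: bench brush lying bristles down near the gauge's far side, about 190 mm long, 45 mm high; origin on the bench under it, x away from the handle; loose, leave it alone
- sander: green sanding block with cork face, 110 x 45 x 36 mm, lying on the plywood board; origin at the centre of its underside, x along its length; loose, leave it alone
- spray: white and red spray can, upright, 52 mm across, 170 mm tall, at the back; origin at the centre of its base; loose, leave it alone
- jar: amber glass jar, upright, 72 mm across, 85 mm tall, beside the plywood board; origin at the centre of its base; loose, leave it alone
- beam: fretboard sanding beam, wood with a brown abrasive face down, 200 x 55 x 30 mm, lying along the gauge's near side; origin at the centre of its underside, x along its length; loose, leave it alone
- hammer: hammer lying on the bench near the robot, 250 mm long; loose, leave it alone
- driver: screwdriver lying on the bench near the robot, 190 mm long; loose, leave it alone
Not all that is in view belongs to the job. Leave any pink look-alike of the part that bears blank_c alone. Leave any blue or green look-alike of the part that bears blank_a alone.

How it is judged:
By the outcome, as a careful person would: the job done as asked, in the order asked, and still so for the second after the job is handed in, with the robot touching nothing.
It also fails if it takes over 67 s, if anything falls off the work surface, if the arm or the gripper's body presses on something with over 40 N, if the wrist force passes 120 N, or if a joint passes its speed limit or range.

## Working session

There is one attempt and no reset: what is moved stays moved. The work goes in short steps, each a Python script; the robot and the scene stay as the last script left them, time stands still between calls to the robot, and variables do not carry over. Pictures are saved under pics/ and viewed, and the job is handed in when it is done.

```bash
ls; mkdir -p pics
python3 - <<'E'
from station import robot
import cv2
for n in ["scene","top","wrist"]:
    p=robot.camera(n); cv2.imwrite(f"pics/{n}0.png",p["img"])
    print(n,p["mtx"].tolist(),p["rvec"],p["tvec"])
print(robot.read_time_s(),robot.read_tool_rot())
E
```

```text
pics
scene [[386.9346722520313, 0.0, 249.89326899704906], [0.0, 386.9346722520313, 197.21854202323502], [0.0, 0.0, 1.0]] [ 0.86031572  2.74405741 -0.77291987] [ 0.38231599 -0.30118326  1.40537504]
top [[348.87244131300923, 0.0, 249.75171981729238], [0.0, 348.87244131300923, 191.72352272856813], [0.0, 0.0, 1.0]] [ 2.16465332 -2.11061677  0.16330995] [0.08980387 0.52765419 1.18871892]
wrist [[298.19996499711317, 0.0, 257.6864857137323], [0.0, 298.19996499711317, 196.95487747186777], [0.0, 0.0, 1.0]] [-2.2861618   1.82050562  0.24463412] [-0.50024419 -0.0341923   0.37910394]
0.15 [-2.45719194e+00  1.95675742e+00  9.80931863e-04]
```

View pics/scene0.png

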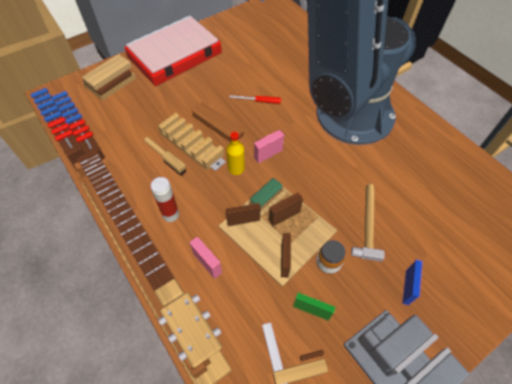

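View pics/top0.png

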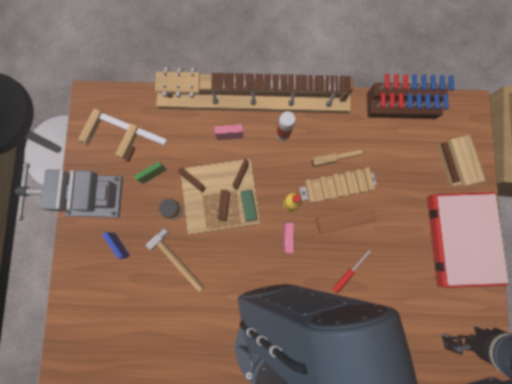

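View pics/wrist0.png

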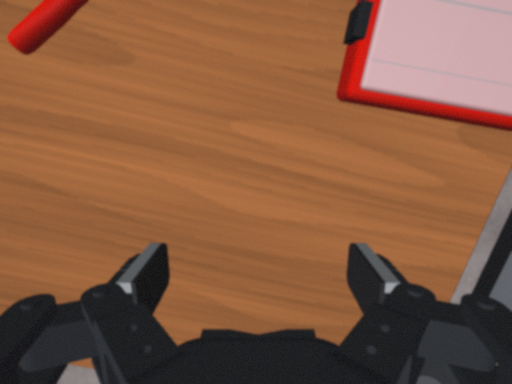

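The top view shows three dark blanks on the board, at (192,179), (241,174) and (223,206). The one at (223,206) stands on the darker cork patch around (222,208). The gauge is at (340,186) and the glue at (291,201). I'll enlarge the crop and measure.

```bash
cat > h.py <<'E'
import numpy as np, cv2
from station import robot
from scipy.spatial.transform import Rotation as R
def cloud(p):
    z=p["range_z"]; K=p["mtx"]; v,u=np.mgrid[0:z.shape[0],0:z.shape[1]]
    c=np.stack([(u-K[0,2])/K[0,0]*z,(v-K[1,2])/K[1,1]*z,z],-1)
    Rm=cv2.Rodrigues(np.array(p["rvec"],float))[0]
    w=(c-np.array(p["tvec"]).ravel())@Rm
    w[z<=0]=np.nan
    return w
def onplane(p,uv,h):
    K=p["mtx"];Rm=cv2.Rodrigues(np.array(p["rvec"],float))[0];t=np.array(p["tvec"]).ravel()
    uv=np.atleast_2d(uv).astype(float)
    d=np.c_[(uv[:,0]-K[0,2])/K[0,0],(uv[:,1]-K[1,2])/K[1,1],np.ones(len(uv))]@Rm
    o=-Rm.T@t
    s=(h-o[2])/d[:,2]
    return o+d*s[:,None]
def proj(p,X):
    return cv2.projectPoints(np.atleast_2d(X).astype(float),np.array(p["rvec"],float),np.array(p["tvec"],float),p["mtx"],None)[0][:,0]
def down(yaw): # tool z down, tool x at angle yaw in world
    c,s=np.cos(yaw),np.sin(yaw)
    M=np.array([[c,s,0],[s,-c,0],[0,0,-1]]).T
    return R.from_matrix(np.array([[c,s,0],[s,-c,0],[0,0,-1]]).T).as_rotvec()
def rect(w,lo,hi,box):
    m=(w[...,2]>lo)&(w[...,2]<hi)&(w[...,0]>box[0])&(w[...,0]<box[1])&(w[...,1]>box[2])&(w[...,1]<box[3])
    pts=w[m]
    r=cv2.minAreaRect((pts[:,:2]*1000).astype(np.float32))
    return len(pts),r,np.median(pts[:,2])
E
python3 - <<'E'
from h import *
p=robot.camera("top"); w=cloud(p)
np.savez("top.npz",w=w)
for uv in [(192,179),(241,174),(223,206),(340,186),(291,201),(222,190),(210,210),(346,220)]:
    print(uv,np.round(w[uv[1],uv[0]],3))
a=p["img"][140:240,170:390]; cv2.imwrite("pics/c1.png",cv2.resize(a,None,fx=3.6,fy=3.6,interpolation=cv2.INTER_CUBIC))
for n in ["cork_pad","step1","step5","gauge","blank_a"]:
    for d in robot.place_of(p,n)[:4]: print(n,d["xy"],round(d["score"],2), onplane(p,d["xy"],{"cork_pad":.012,"gauge":0}.get(n,.045))[0].round(3))
E
```

```text
(192, 179) [0.557 0.301 0.088]
(241, 174) [0.578 0.134 0.089]
(223, 206) [0.467 0.192 0.087]
(340, 186) [ 0.553 -0.215  0.044]
(291, 201) [ 0.484 -0.033  0.128]
(222, 190) [0.521 0.197 0.088]
(210, 210) [0.46  0.244 0.012]
(346, 220) [ 0.435 -0.238  0.026]
cork_pad [213.8, 210.9] 0.7 [0.457 0.23  0.012]
step1 [316.1, 188.4] 0.89 [ 0.542 -0.13   0.045]
step1 [355.0, 182.6] 0.66 [ 0.567 -0.267  0.045]
step1 [364.0, 179.6] 0.62 [ 0.578 -0.299  0.045]
step1 [343.6, 189.3] 0.59 [ 0.542 -0.227  0.045]
step5 [316.1, 188.4] 0.89 [ 0.542 -0.13   0.045]
step5 [355.0, 182.6] 0.66 [ 0.567 -0.267  0.045]
step5 [364.0, 179.6] 0.62 [ 0.578 -0.299  0.045]
step5 [343.6, 189.3] 0.59 [ 0.542 -0.227  0.045]
gauge [336.1, 181.7] 0.74 [ 0.577 -0.212  0.   ]
gauge [194.9, 179.4] 0.23 [0.572 0.306 0.   ]
blank_a [229.6, 133.1] 0.83 [0.737 0.181 0.045]
blank_a [225.5, 205.0] 0.81 [0.476 0.187 0.045]
blank_a [115.0, 245.3] 0.81 [0.327 0.561 0.045]
blank_a [286.5, 237.0] 0.79 [ 0.37  -0.027  0.045]
```

View pics/c1.png

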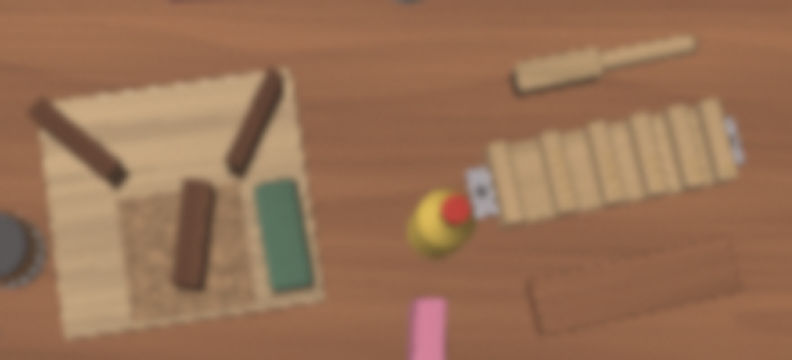

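The three mahogany blanks, in crop pixels, are at (78,142), (253,122) and (194,235). Only the one at (194,235), full-image (223,206), stands on the cork (crop x 120–255, y 185–320), so that's the one to gauge. The pink, green and blue blocks are look-alikes. The wide end of the gauge is on its left, by the glue. Next I'll look closer with the wrist camera.

Run:
```python
from h import *
p=robot.camera("wrist")
Rm=cv2.Rodrigues(np.array(p["rvec"],float))[0];o=-Rm.T@np.array(p["tvec"]).ravel()
Rt=R.from_rotvec(robot.read_tool_rot()).as_matrix()
print("cam in tool",Rt.T@(o-robot.read_tool_pos()),"fwd",Rt.T@Rm[2], "camx",Rt.T@Rm[0])
w=np.load("top.npz")["w"]
print("blank",rect(w,.08,.11,(.40,.53,.13,.25)))
print("gauge",rect(w,.038,.055,(.45,.65,-.36,-.08)))
print(robot.read_q())
for yaw in [np.pi/2,-np.pi/2]:
  for pos in [(.467,.192,.26),(.55,-.21,.26),(.55,-.21,.1)]:
    print(yaw,pos,robot.inverse_kinematics(pos,down(yaw)))
```

```text
cam in tool [ 0.00036141 -0.06716196 -0.18154408] fwd [0.00107846 0.26414252 0.96448306] camx [ 9.99999394e-01 -7.34662486e-05 -1.09805799e-03]
blank (249, ((474.532470703125, 193.20584106445312), (27.666526794433594, 99.8839111328125), 85.70588684082031), np.float64(0.09108546575130584))
gauge (794, ((593.85400390625, -206.78138732910156), (147.69432067871094, 233.6965789794922), 13.047369956970215), np.float64(0.0434803817124018))
[-1.34500587e+00  2.12939751e-01 -3.44514799e-02  1.32352075e+00
  3.18360481e-05  1.57083087e+00]
1.5707963267948966 (0.467, 0.192, 0.26) [0.39006842 0.22401884 0.14644385 1.49322134 0.         0.39006842]
1.5707963267948966 (0.55, -0.21, 0.26) [-0.36473481  0.41383427  0.40932032  1.56628237  0.         -0.36473481]
1.5707963267948966 (0.55, -0.21, 0.1) [-0.36473481  0.42665275  0.02420236  1.16834593  0.         -0.36473481]
-1.5707963267948966 (0.467, 0.192, 0.26) [ 0.39006842  0.22401884  0.14644385  1.49322134  0.         -2.75152423]
-1.5707963267948966 (0.55, -0.21, 0.26) [-0.36473481  0.41383427  0.40932032  1.56628237  0.          2.77685784]
-1.5707963267948966 (0.55, -0.21, 0.1) [-0.36473481  0.42665275  0.02420236  1.16834593  0.          2.77685784]
```

Run:
```python
from h import *
import pickle
V={}
for n,pos,yaw in [("g1",(.50,-.235,.25),np.pi/2+.15),("g2",(.53,-.19,.28),np.pi/2+.15),("b1",(.43,.17,.25),np.pi/2),("b2",(.43,.22,.27),np.pi/2)]:
    robot.move_to(pos,down(yaw)); robot.sleep(.2)
    p=robot.camera("wrist"); V[n]=p; cv2.imwrite(f"pics/{n}.png",p["img"])
pickle.dump(V,open("V.pkl","wb")); print(robot.read_time_s())
```

```text
5.4583
```

View pics/g1.png

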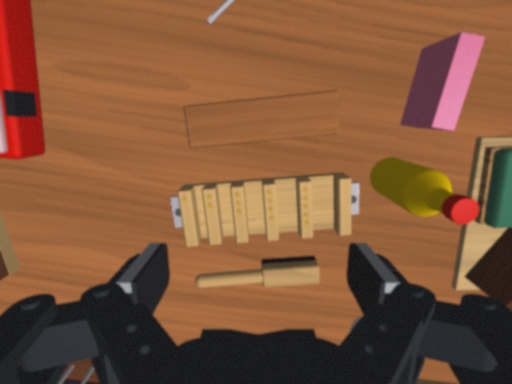

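View pics/b1.png

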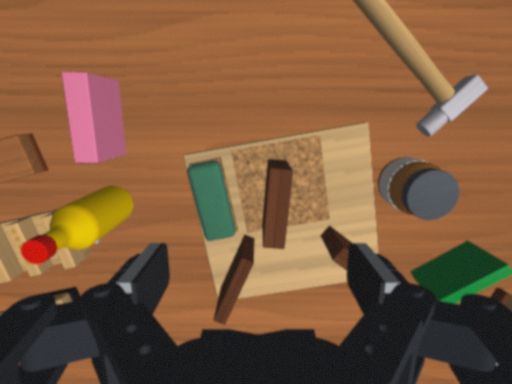

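View pics/g2.png

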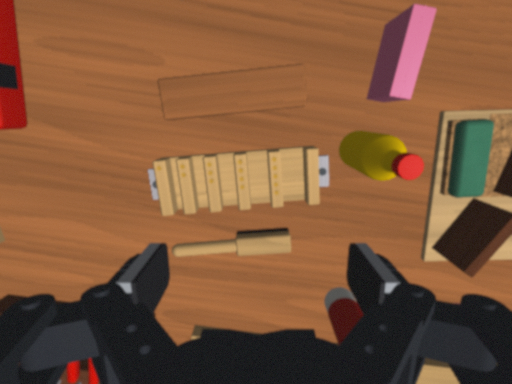

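The gauge is clear at about (265,210) in g1: its narrow end is on the left with one pip, and it widens towards the glue at (410,190). The blank on the cork is at (277,203) in b1, with the sander on its left at (212,200). Next I'll fit both precisely from the two views.

Run:
```python
from h import *
import pickle
V=pickle.load(open("V.pkl","rb"))
from scipy.optimize import minimize
W=[15,20,25,30,35]; e=[-116.5]; 
for w in W: e+= [e[-1]+18, e[-1]+18+w]
e.append(e[-1]+18); e=np.array(e)/1000; print(e)
centers=[(e[1+2*i]+e[2+2*i])/2 for i in range(5)]; print(centers)
walls=[(e[2*i],e[2*i+1]) for i in range(6)]
def fit(pts,name):
    # pts: xyz; top-vs-below classification
    top=pts[:,2]
    def cost(q):
        x0,y0,a=q; c,s=np.cos(a),np.sin(a)
        d=pts[:,:2]-[x0,y0]; gx=d@[c,s]; gy=d@[-s,c]
        sx=.001
        inx=1/(1+np.exp(-(0.04-np.abs(gx))/sx))
        iny=sum(1/(1+np.exp(-((b-a_)/2-np.abs(gy-(a_+b)/2))/sx)) for a_,b in walls)
        m=inx*iny
        t=(top>.036).astype(float)
        return np.mean((m-t)**2)
    best=None
    for y in np.arange(-.235,-.19,.006):
      for x in (.545,.555,.565):
        for a in (.1,.17,.24):
          r=minimize(cost,[x,y,a],method="Nelder-Mead",options=dict(initial_simplex=np.array([[x,y,a],[x+.005,y,a],[x,y+.005,a],[x,y,a+.05]])))
          if best is None or r.fun<best.fun: best=r
    print(name,best.x.round(4),best.fun); return best.x
for n in ("g1","g2"):
    w=cloud(V[n]); m=(w[...,0]>.46)&(w[...,0]<.66)&(w[...,1]>-.36)&(w[...,1]<-.075)
    pts=w[m]; print(np.percentile(pts[pts[:,2]>.036][:,2],[10,50,90]),len(pts)); fit(pts,n)
for n in ("b1","b2"):
    w=cloud(V[n]); m=(w[...,2]>.08)&(w[...,2]<.1)&(w[...,0]>.4)&(w[...,0]<.54)&(w[...,1]>.15)&(w[...,1]<.235)
    pts=w[m]; print(n,len(pts),cv2.minAreaRect((pts[:,:2]*1000).astype(np.float32)),np.median(pts[:,2]))
    q=cv2.minAreaRect((pts[:,:2]*1000).astype(np.float32))
    print(cv2.boxPoints(q).round(1).tolist())
    I=cv2.resize(V[n]["img"][120:280,170:390],None,fx=3.5,fy=3.5,interpolation=cv2.INTER_CUBIC)
    cv2.imwrite(f"pics/{n}z.png",I)
```

```text
[-0.1165 -0.0985 -0.0835 -0.0655 -0.0455 -0.0275 -0.0025  0.0155  0.0455
  0.0635  0.0985  0.1165]
[np.float64(-0.091), np.float64(-0.0555), np.float64(-0.015), np.float64(0.0305), np.float64(0.081)]
[0.04657256 0.35992489 0.37988203] 65783
g1 [ 0.5134 -0.1812  0.0661] 0.35689090579905697
[0.0468352  0.38976107 0.4094942 ] 64333
g2 [ 0.5455 -0.1761  0.1479] 0.3530342143375093
b1 1962 ((484.44146728515625, 188.0608367919922), (45.51750183105469, 127.40402221679688), 74.17760467529297) 0.09307695370328517
[[416.8999938964844, 183.5], [539.5, 148.8000030517578], [551.9000244140625, 192.60000610351562], [429.3999938964844, 227.3000030517578]]
b2 1752 ((484.4196472167969, 188.38002014160156), (45.44615173339844, 127.24552917480469), 74.26756286621094) 0.09312206007558826
[[417.0, 183.8000030517578], [539.5, 149.3000030517578], [551.7999877929688, 193.0], [429.29998779296875, 227.5]]
```

View pics/b1z.png

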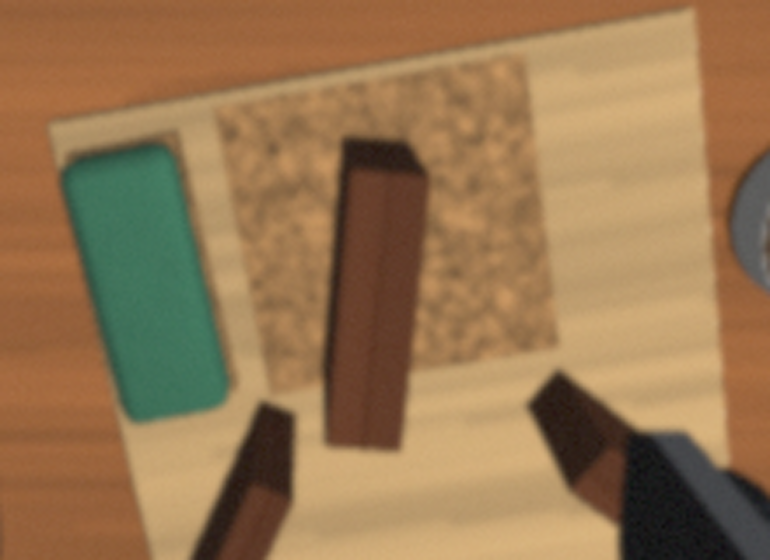

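The crop confirms it: the centre blank stands on the cork and the other two stand off it. Finger and neighbour points polluted the fits, so I'll filter them out and refit.

```bash
cat > fit.py <<'E'
from h import *
from scipy.optimize import minimize
W=[15,20,25,30,35]; e=[-116.5]
for w_ in W: e+= [e[-1]+18, e[-1]+18+w_]
e.append(e[-1]+18); e=np.array(e)/1000
centers=[(e[1+2*i]+e[2+2*i])/2 for i in range(5)]
walls=[(e[2*i],e[2*i+1]) for i in range(6)]
def fitg(p):
    w=cloud(p); m=(w[...,0]>.48)&(w[...,0]<.63)&(w[...,1]>-.36)&(w[...,1]<-.075)&(w[...,2]<.055)
    pts=w[m]; T=(pts[:,2]>.034).astype(float); k=(T>0)
    zt=np.median(pts[k][:,2])
    def cost(q,sx=.0012):
        x0,y0,a=q; c,s=np.cos(a),np.sin(a)
        d=pts[:,:2]-[x0,y0]; gx=d@[c,s]; gy=d@[-s,c]
        f=lambda u:1/(1+np.exp(-np.clip(u/sx,-50,50)))
        M=f(.04-np.abs(gx))*sum(f((b-a_)/2-np.abs(gy-(a_+b)/2)) for a_,b in walls)
        return np.mean((M-T)**2)
    best=None
    for y in np.arange(-.235,-.19,.008):
        x,a=.557,.16
        r=minimize(cost,[x,y,a],method="Nelder-Mead",options=dict(initial_simplex=np.array([[x,y,a],[x+.008,y,a],[x,y+.005,a],[x,y,a+.06]]),xatol=1e-5,fatol=1e-7))
        if best is None or r.fun<best.fun: best=r
    return best.x,best.fun,zt,len(pts)
E
python3 - <<'E'
from fit import *
import pickle
V=pickle.load(open("V.pkl","rb"))
for n in ("g1","g2"):
    q=fitg(V[n]); print(n,q)
    g=q[0]; I=V[n]["img"].copy(); c,s=np.cos(g[2]),np.sin(g[2])
    S=4;c0=(140,130); I=cv2.resize(I[130:260,140:340],None,fx=S,fy=S,interpolation=cv2.INTER_CUBIC)
    for a,b in walls:
        P=np.array([[g[0]+c*x-s*y,g[1]+s*x+c*y,.045] for x,y in [(-.04,a),(.04,a),(.04,b),(-.04,b)]])
        u=((proj(V[n],P)-c0+.5)*S).astype(int); cv2.polylines(I,[u],True,(255,0,0),1)
    cv2.imwrite(f"pics/{n}fit.png",I)
for n in ("b1","b2"):
    w=cloud(V[n]); m=((w[...,2]>.082)&(w[...,2]<.1)&(w[...,0]>.4)&(w[...,0]<.54)&(w[...,1]>.14)&(w[...,1]<.24)).astype(np.uint8)
    k,l,st,ce=cv2.connectedComponentsWithStats(m)
    for i in range(1,k):
        if st[i,4]<300: continue
        pts=w[l==i]; q=cv2.minAreaRect((pts[:,:2]*1000).astype(np.float32))
        mu=pts[:,:2].mean(0); ev=np.linalg.eigh(np.cov(pts[:,:2].T))[1][:,1]
        print(n,st[i],q,np.median(pts[:,2]),mu,np.arctan2(ev[1],ev[0]))
E
```

```text
g1 (array([ 0.56005914, -0.2167901 ,  0.22647731]), np.float64(0.02958362613389868), np.float64(0.04584692544114101), 18355)
g2 (array([ 0.5599563 , -0.21694693,  0.22715459]), np.float64(0.027648353932192348), np.float64(0.045867852017135835), 17264)
b1 [ 262  166   31   83 1900] ((472.624755859375, 191.59190368652344), (27.741729736328125, 100.30550384521484), 85.49309539794922) 0.09310352656071284 [0.46976613 0.19144569] 3.0621564209228302
b2 [ 224  164   27   79 1701] ((472.580078125, 191.59091186523438), (27.570505142211914, 100.28643035888672), 85.47480010986328) 0.09314363955817344 [0.4697783  0.19193172] 3.0628316666406907
```

View pics/g1fit.png

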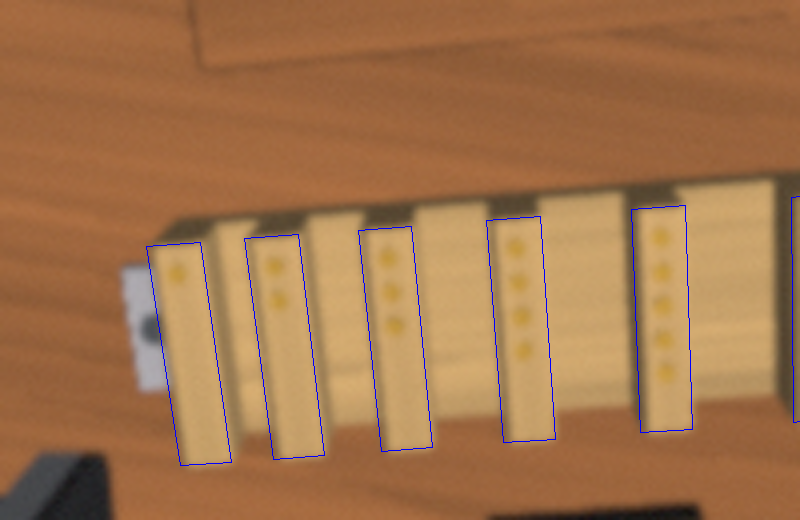

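View pics/g2fit.png

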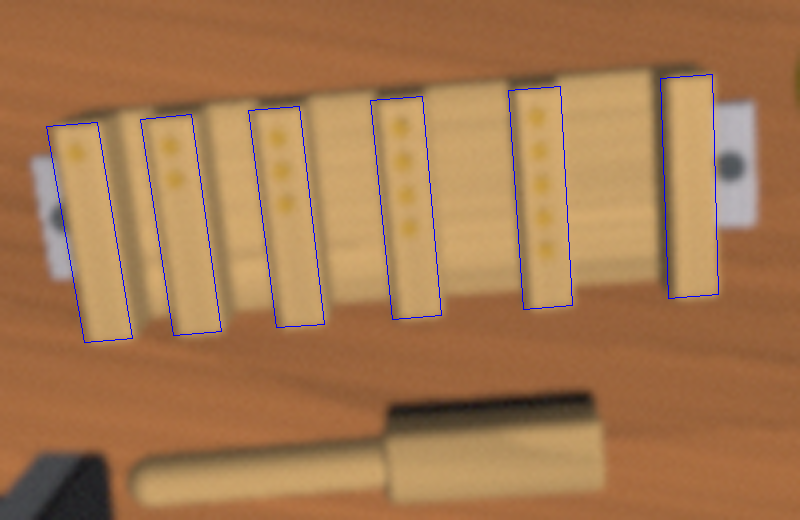

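The fit overlays match the walls and pips in both views: gauge at (0.560, −0.217), yaw 0.227. The blank is at (0.4726, 0.1916), yaw −0.079, top at 93 mm. Both views agree, so I'll grasp now.

Run:
```python
from h import *
o=down(np.pi/2-.079); x,y=.4726,.1916
robot.gripper_to(.65,force=60)
robot.move_to((x,y,.17),o)
print(robot.servo_line((x,y,.055),v=.08,stop_force=8),robot.read_tool_pos())
robot.gripper_to(0.0,force=60)
print("w",robot.read_grip_width(),robot.read_force())
robot.servo_line((x,y,.20),v=.12)
robot.move_to((x,y,.27),o)
robot.sleep(.2)
p=robot.camera("wrist"); cv2.imwrite("pics/held.png",p["img"])
q=robot.camera("scene"); cv2.imwrite("pics/held_s.png",cv2.resize(q["img"][130:300,180:380],None,fx=3.5,fy=3.5))
print(robot.read_grip_width()*85,robot.read_time_s(),robot.read_force())
w=cloud(p); import numpy as np; np.save("held.npy",w)
```

```text
False [0.47290067 0.19172454 0.05539506]
w 0.005105217294925954 [0.51276993 0.11727294 0.3112088 ]
0.24672914927416129 10.5917 [ 1.18689365  0.61125586 -0.3715013 ]
```

View pics/held.png

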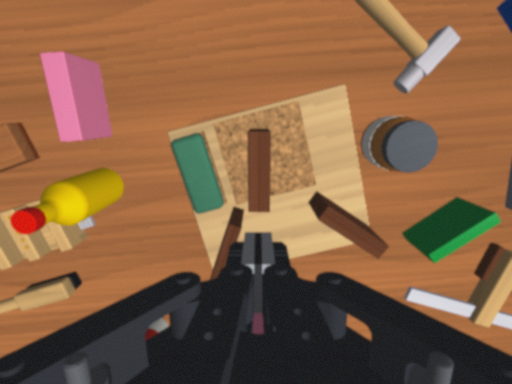

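View pics/held_s.png

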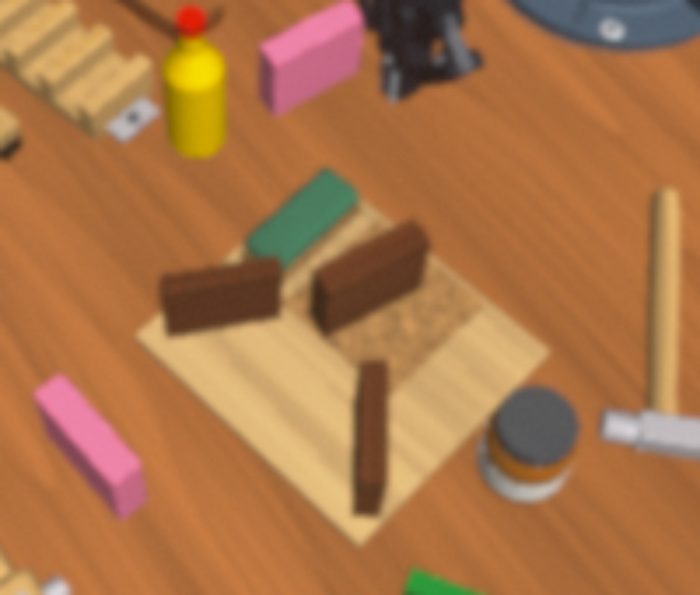

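The grip missed: the jaws shut to 0.005 and the blank still stands on the cork, at (259,170) in the wrist view and (370,275) in the scene crop. I need to find out why.

Run:
```python
from h import *
import pickle
V=pickle.load(open("V.pkl","rb"))
p=robot.camera("wrist"); w=cloud(p)
def comp(w):
    m=((w[...,2]>.082)&(w[...,2]<.1)&(w[...,0]>.35)&(w[...,0]<.56)&(w[...,1]>.1)&(w[...,1]<.26)).astype(np.uint8)
    k,l,st,ce=cv2.connectedComponentsWithStats(m)
    for i in range(1,k):
        if st[i,4]<300: continue
        pts=w[l==i]; q=cv2.minAreaRect((pts[:,:2]*1000).astype(np.float32)); print(q,np.median(pts[:,2]))
comp(w)
print(robot.read_tool_pos(),robot.read_tool_rot(),robot.read_q(),robot.read_grip_width())
print("tcp pix",proj(p,robot.read_tool_pos()))
Rt=R.from_rotvec(robot.read_tool_rot()).as_matrix(); print(Rt)
Rm=cv2.Rodrigues(np.array(p["rvec"],float))[0];o=-Rm.T@np.array(p["tvec"]).ravel()
print(Rt.T@(o-robot.read_tool_pos()),Rt.T@Rm[2])
print("depth at tips",p["range_z"][232:245:3,250:268:4])
t=robot.camera("top"); comp(cloud(t)); cv2.imwrite("pics/top2.png",t["img"])
cv2.imwrite("pics/held2.png",cv2.resize(p["img"][100:330,150:360],None,fx=2.6,fy=2.6))
```

```text
((472.83294677734375, 191.43243408203125), (27.536911010742188, 100.57088470458984), 85.16746520996094) 0.0931102070298474
[0.47226774 0.19146182 0.26933628] [-2.30717549e+00 -2.13166895e+00  1.82835457e-03] [ 3.85184643e-01  2.37560097e-01  1.87332680e-01  1.52180022e+00
 -3.41006402e-05  4.64221073e-01] -0.0007111057067770374
tcp pix [[258.42168567 222.00374503]]
[[ 7.89538203e-02  9.96877636e-01 -1.12828153e-03]
 [ 9.96878105e-01 -7.89544168e-02 -4.94243853e-04]
 [-5.81783454e-04 -1.08573671e-03 -9.99999241e-01]]
[-0.00030583 -0.06670671 -0.18137544] [-9.04532239e-04  2.65406346e-01  9.64136221e-01]
depth at tips [[0.1472706  0.14867628 0.14763135 0.1471928  0.14754005]
 [0.14350127 0.14195986 0.14289713 0.14464888 0.14354268]
 [0.1398606  0.14000164 0.1401566  0.13985652 0.13964021]
 [0.13714361 0.13783243 0.13637358 0.13620627 0.1373903 ]
 [0.13459685 0.13329054 0.13376372 0.13317522 0.13283363]]
```

View pics/held2.png

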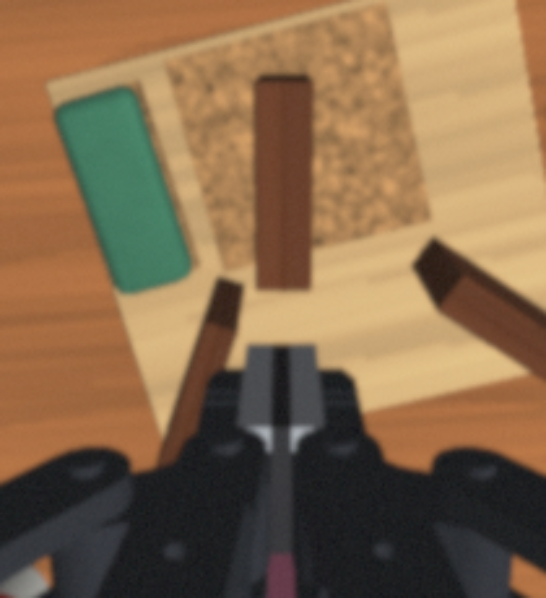

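View pics/top2.png

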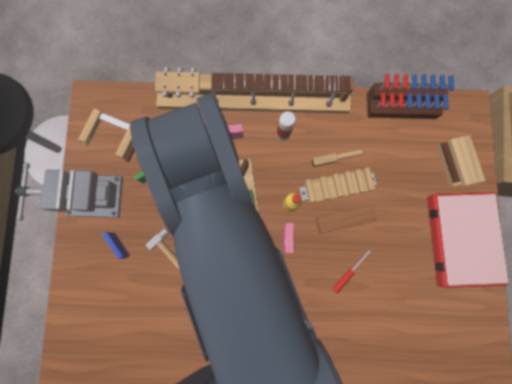

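Run:
```python
from h import *
import pickle
V=pickle.load(open("V.pkl","rb"))
def inf(p):
    # camera frame -> tool frame via fixed mount
    z=p["range_z"];K=p["mtx"];v,u=np.mgrid[0:384,0:512]
    c=np.stack([(u-K[0,2])/K[0,0]*z,(v-K[1,2])/K[1,1]*z,z],-1)
    ex=np.array([1,0,0]);ez=np.array([0,.2648,.9643]);ey=np.cross(ez,ex)
    t=c@np.array([ex,ey,ez])+[0,-.067,-.1815]; t[z<=0]=np.nan; return t
p=robot.camera("wrist")
for n,q in [("now",p),("g1",V["g1"]),("b2",V["b2"])]:
    t=inf(q); m=(q["range_z"]<.2)&(t[...,2]>-.09)&(np.abs(t[...,0])<.07)
    P=t[m]; print(n,len(P))
    i=np.argsort(-P[:,2])[:2000]; print(" max z",np.percentile(P[:,2],[50,90,99,100]).round(4)); 
    T=P[P[:,2]>np.percentile(P[:,2],97)]; print(" tip x",T[:,0].min(),T[:,0].max()," y",T[:,1].min(),T[:,1].max())
```

```text
now 4437
 max z [-0.0813 -0.0541 -0.0452 -0.0424]
 tip x -0.012028980860702681 0.011897240955105247  y -0.01174911236369143 -0.006493916059664005
g1 4920
 max z [-0.0743 -0.0592 -0.0531 -0.0514]
 tip x -0.04338246777917564 0.04304246238813726  y -0.010257032924598515 0.010249751532297957
b2 4896
 max z [-0.0743 -0.0592 -0.0533 -0.051 ]
 tip x -0.043416166468490495 0.04294480779910047  y -0.010244518832783378 0.009991656633158721
```

The wrist depth puts the real fingertips about 43 mm behind the reported TCP, so the jaws closed just above the blank (tips at about 98 mm, blank top at 93 mm). I'll check this with the independent scene camera.

Run:
```python
from h import *
p=robot.camera("scene"); w=cloud(p)
tp=robot.read_tool_pos(); u=proj(p,[tp,tp+[0,0,.043],tp+[0,0,.1]]); print(u)
I=p["img"].copy()
x0,y0=int(u[0,0])-60,max(0,int(u[0,1])-70)
C=cv2.resize(I[y0:y0+120,x0:x0+120],None,fx=4.5,fy=4.5,interpolation=cv2.INTER_CUBIC)
for k,(a,c) in enumerate(zip(u,[(0,255,255),(0,255,0),(255,0,255)])): cv2.circle(C,(int((a[0]-x0+.5)*4.5),int((a[1]-y0+.5)*4.5)),4,c,-1)
cv2.imwrite("pics/scenetip.png",C)
m=(np.abs(w[...,0]-tp[0])<.06)&(np.abs(w[...,1]-tp[1])<.06)&(w[...,2]>.15)
P=w[m]; print(len(P),np.percentile(P[:,2],[0,1,5,20])); print(P[np.argsort(P[:,2])[:8]].round(3))
```

```text
[[292.27789683 165.50713738]
 [293.99900427 154.74313707]
 [296.50495177 139.07065838]]
7222 [0.31086366 0.34008267 0.39043252 0.50055263]
[[0.485 0.196 0.311]
 [0.486 0.193 0.312]
 [0.482 0.196 0.313]
 [0.485 0.196 0.314]
 [0.484 0.183 0.316]
 [0.486 0.186 0.316]
 [0.486 0.193 0.316]
 [0.482 0.2   0.316]]
```

View pics/scenetip.png

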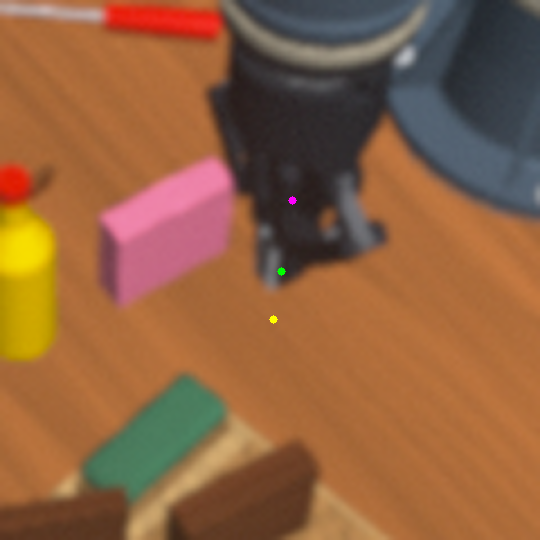

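The scene camera agrees: the lowest finger points are at z≈0.311 while the TCP reads 0.269, and the green dot 43 mm up sits on the visible fingertip. The real finger end is about 42 mm short of the reported TCP, so I'll correct for that and regrasp.

```bash
echo "D=.042" >> h.py
python3 - <<'E'
from h import *
o=down(np.pi/2-.082); x,y=.4727,.1915
robot.gripper_to(.65,force=60)
robot.servo_line((x,y,.10),ori=o,v=.15)
print(robot.servo_line((x,y,.055-D),v=.06,stop_force=6),robot.read_tool_pos(),robot.read_force())
robot.gripper_to(0.0,force=60)
g=robot.read_grip_width(); print("w",g,g*85,robot.read_force())
if g>.1:
    robot.servo_line((x,y,.20),v=.12)
    robot.sleep(.2)
    p=robot.camera("wrist"); cv2.imwrite("pics/held3.png",p["img"]); q=robot.camera("scene"); cv2.imwrite("pics/held3_s.png",cv2.resize(q["img"][90:290,180:380],None,fx=3,fy=3))
    np.save("held.npy",cloud(p))
    print(robot.read_tool_pos(),robot.read_grip_width()*85,robot.read_force())
print(robot.read_time_s())
E
```

```text
False [0.47297976 0.19160846 0.01334751] [-0.04096738  0.67257179 -0.48471278]
w 0.31295714458632773 26.601357289837857 [-0.39589017  0.83507939  4.39778169]
[0.47263062 0.19146888 0.19985065] 26.91453878348786 [ 0.96608636 -0.28049325 -1.69029739]
16.6083
```

```bash
ls pics | grep held3
```

```text
held3.png
held3_s.png
```

View pics/held3.png

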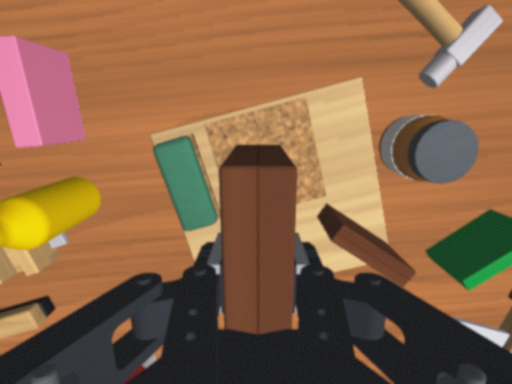

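View pics/held3_s.png

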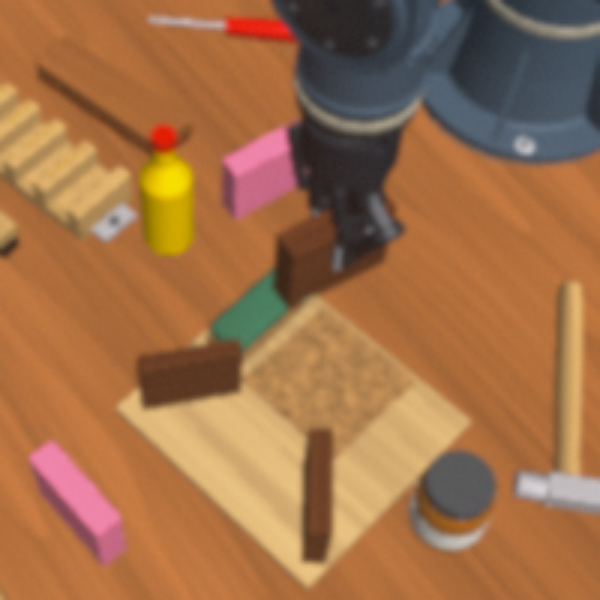

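Run:
```python
from h import *
w=np.load("held.npy"); tp=np.array([.47263,.19147,.19985])
yaw=np.pi/2-.082; ex=np.array([np.cos(yaw),np.sin(yaw)]); ey=np.array([np.sin(yaw),-np.cos(yaw)])
d=w[...,:2]-tp[:2]; a=d@ex; b=d@ey; z=w[...,2]
m=(np.abs(a)<.022)&(np.abs(b)<.07)&(z>.17)&(z<.29)
print(m.sum())
P=np.c_[a[m],b[m],z[m]]
q=P[P[:,1]<-.015]
print("front face b",np.percentile(q[:,1],[1,5,50,95]),"z",np.percentile(q[:,2],[0,1,5,50,95,99,100]),"a",np.percentile(q[:,0],[0,1,50,99,100]))
```

```text
15284
front face b [-0.05021921 -0.05012536 -0.0368071  -0.01727384] z [0.20171266 0.21045628 0.2425758  0.27961092 0.28068781 0.28111014
 0.2820239 ] a [-0.01441992 -0.01379468 -0.00062255  0.01286161  0.01337653]
```

The blank is held level and centred: front face 50 mm out, about 27 mm thick, underside ≈ TCP − 1.3 mm. On to slot 1.

```bash
cat > tr.py <<'E'
from fit import *
G=np.array([.5600,-.2169]); A=.2268; OFF=.0013
O=down(np.pi/2+A)
def pos(i,zb,dx=0,dy=0):
    c,s=np.cos(A),np.sin(A); y=centers[i-1]+dy
    return (G[0]+c*dx-s*y,G[1]+s*dx+c*y,zb+OFF)
def rep(t):
    tp=robot.read_tool_pos(); d=tp[:2]-G; print(t,"bottom z %.4f"%(tp[2]-OFF),"gauge xy",round(d@[np.cos(A),np.sin(A)],4),round(d@[-np.sin(A),np.cos(A)],4),"F",robot.read_force().round(1),"w %.1f"%(robot.read_grip_width()*85),"t %.1f"%robot.read_time_s())
def trial(i,dx=0,dy=0,zend=.0155):
    robot.servo_line(pos(i,.058,dx,dy),ori=O,v=.1); robot.sleep(.15); rep(f"above {i}")
    s=robot.servo_line(pos(i,zend,dx,dy),v=.025,stop_force=5); rep(f"slot {i} stopped {s}")
    return robot.read_tool_pos()[2]-OFF
E
python3 - <<'E'
from tr import *
x,y,z=robot.read_tool_pos()
robot.servo_line((x,y,.255),v=.15)
robot.move_to(pos(1,.25),O); rep("hi")
robot.servo_line(pos(1,.09),v=.15)
h=trial(1)
robot.sleep(.1);rep("rest")
q=robot.camera("scene"); cv2.imwrite("pics/t1.png",cv2.resize(q["img"][60:220,100:300],None,fx=3.5,fy=3.5))
p=robot.camera("wrist"); cv2.imwrite("pics/t1w.png",p["img"])
robot.servo_line(pos(1,.058),v=.05); rep("up")
E
```

```text
hi bottom z 0.2501 gauge xy 0.0006 -0.0901 F [-0.1  0.2 -1.1] w 26.7 t 19.0
above 1 bottom z 0.0590 gauge xy 0.0004 -0.0914 F [ 0.6 -0.1 -1.2] w 26.5 t 20.8
slot 1 stopped True bottom z 0.0448 gauge xy -0.0 -0.0908 F [-0.9  1.4  6.9] w 27.0 t 21.6
rest bottom z 0.0448 gauge xy -0.0 -0.0908 F [-0.   1.4  7.6] w 26.8 t 21.7
up bottom z 0.0582 gauge xy 0.0002 -0.0912 F [ 0.7 -0.2 -1.3] w 26.9 t 22.2
```

View pics/t1.png

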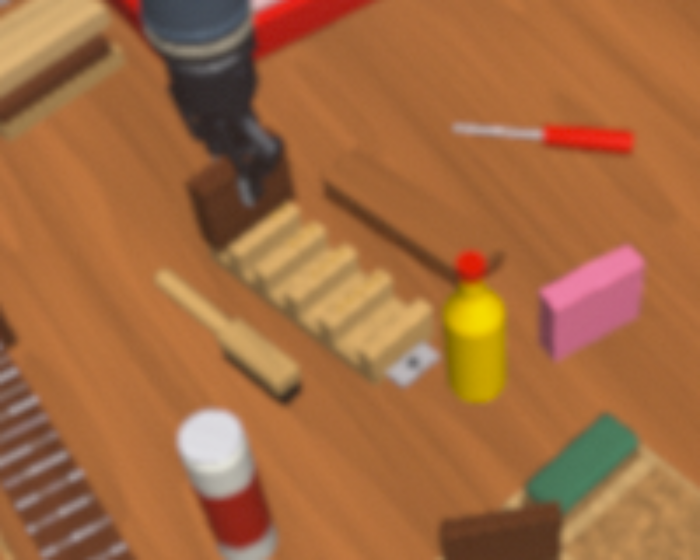

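View pics/t1w.png

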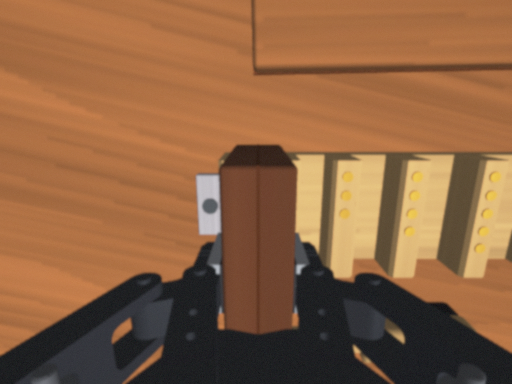

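Slot 1 refused the blank: it stopped at 44.8 mm, level with the gauge top, with about 8 N contact. The blank is parallel to the slots (wrist view x 220–297, next slot's walls parallel beside it). Next are slots 2 and 3.

Run:
```python
from tr import *
for i in (2,3):
    h=trial(i); robot.sleep(.1)
    p=robot.camera("wrist"); cv2.imwrite(f"pics/t{i}w.png",p["img"])
    if h<.035: print("went in"); break
    robot.servo_line(pos(i,.058),v=.05); rep("up")
```

```text
above 2 bottom z 0.0579 gauge xy -0.0 -0.0561 F [-0.5  0.2 -1.4] w 26.6 t 22.9
slot 2 stopped True bottom z 0.0448 gauge xy 0.0001 -0.0555 F [-2.1 -0.1  8. ] w 26.5 t 23.6
up bottom z 0.0582 gauge xy 0.0002 -0.0556 F [-0.3 -0.7 -1. ] w 26.7 t 24.2
above 3 bottom z 0.0580 gauge xy -0.0 -0.0156 F [ 0.  -0.6 -1.2] w 26.7 t 24.9
slot 3 stopped True bottom z 0.0439 gauge xy 0.0 -0.0145 F [0.6 2.7 4. ] w 27.1 t 25.7
up bottom z 0.0583 gauge xy 0.0001 -0.0152 F [ 0.5  0.2 -2.3] w 27.3 t 26.3
```

View pics/t3w.png

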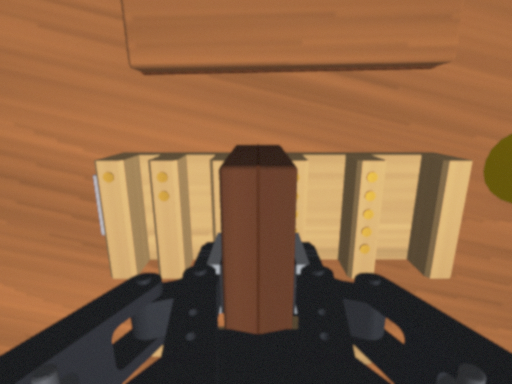

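Slots 2 and 3 also refused it, stopping at 44.8 mm and at 43.9 mm (about 1 mm down in slot 3's bevel). Slot 4 next.

Run:
```python
from tr import *
h=trial(4,dy=.0004); robot.sleep(.1); rep("rest")
p=robot.camera("wrist"); cv2.imwrite("pics/t4w.png",p["img"])
q=robot.camera("scene"); cv2.imwrite("pics/t4s.png",cv2.resize(q["img"][60:220,100:300],None,fx=3.5,fy=3.5))
```

```text
above 4 bottom z 0.0580 gauge xy 0.0 0.0304 F [ 0.3 -0.8 -1.3] w 27.0 t 27.0
slot 4 stopped True bottom z 0.0168 gauge xy -0.0 0.0309 F [-0.8 -0.   8. ] w 26.3 t 28.6
rest bottom z 0.0168 gauge xy -0.0001 0.0309 F [-0.2 -0.5  6.9] w 26.6 t 28.6
```

View pics/t4s.png

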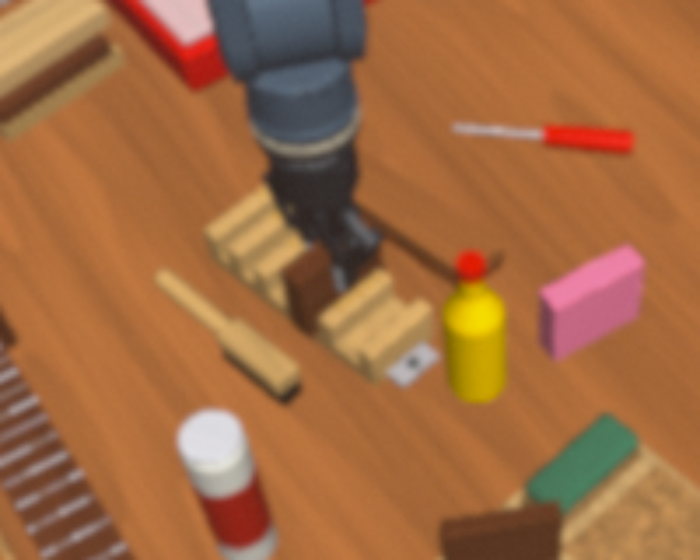

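The blank went into slot 4 and stopped on the floor at 16.8 mm. I'll release it, back off and check.

Run:
```python
from tr import *
robot.gripper_to(.55); robot.sleep(.1); rep("open")
x,y,z=robot.read_tool_pos()
robot.servo_line((x,y,.24),v=.12)
robot.move_to((.50,-.2,.26),O); robot.sleep(.3)
p=robot.camera("wrist"); w=cloud(p); cv2.imwrite("pics/f.png",p["img"])
q=robot.camera("scene"); cv2.imwrite("pics/fs.png",q["img"])
d=w[...,:2]-G; gx=d@[np.cos(A),np.sin(A)]; gy=d@[-np.sin(A),np.cos(A)]
m=(np.abs(gx)<.07)&(np.abs(gy-.03)<.03)&(w[...,2]>.06)&(w[...,2]<.13)
k,l,st,ce=cv2.connectedComponentsWithStats(m.astype(np.uint8)); i=1+np.argmax(st[1:,4]); m=l==i
t=m&(w[...,2]>.09)
print("top z",np.percentile(w[t][:,2],[2,50,98]),cv2.minAreaRect((np.c_[gx[t],gy[t]]*1000).astype(np.float32)))
print(robot.read_time_s(),robot.read_force())
```

```text
open bottom z 0.0159 gauge xy -0.0007 0.0313 F [ 0.8 -0.6 -0.4] w 46.6 t 29.2
top z [0.09623621 0.09812978 0.09965001] ((-0.8437690734863281, 30.227571487426758), (27.595449447631836, 99.99435424804688), 89.55831146240234)
31.9333 [ 0.11706585  0.13053529 -0.04350707]
```

View pics/f.png

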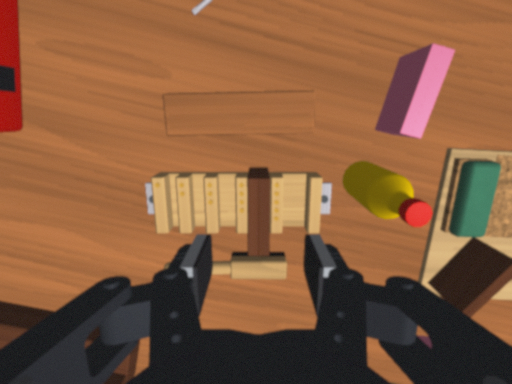

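View pics/fs.png

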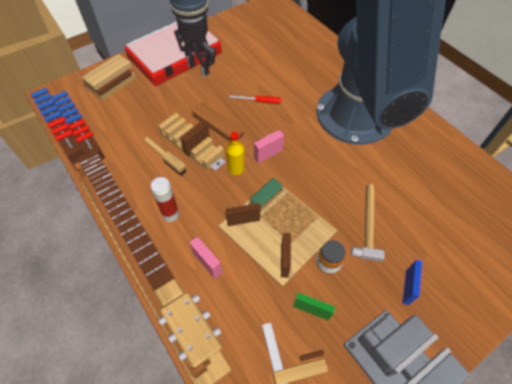

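The blank stands upright in slot 4 at (259,210) in the wrist view, between the fourth and fifth walls. It is centred, and its top is at 98.1 mm. The camera has been reading about 1 mm high, so that matches the 97 mm expected with the blank on the floor. Nothing else has moved, so I'm handing it in.

Run:
```python
from station import robot
robot.job_done(); print(robot.read_time_s())
```

```text
the job is handed in; nothing more can be done
the job is handed in; nothing more can be done
```

The blank from the cork fits slot 4 (30 mm, 4 pips). It is standing there fully down and released, and I handed the job in at about 32 s.

- **Trials:** I tried every slot from the narrowest up with light contact of 4–8 N. Slots 1 and 2 stopped it at the gauge's top, and slot 3 stopped it about 1 mm down in the bevel. In slot 4 it went down to 16.8 mm, which is the floor.
- **Final check:** It is upright, square to the slot and centred within about 1 mm. Its top reads 98 mm against 97 mm expected, and the wrist camera had been reading about 1 mm high. By camera and grip width it measures about 27 mm thick. The other blanks and everything else look unmoved in the last pictures.
- **What disagreed:** My first grasp closed on air just above the blank and moved nothing. The real fingertips are about 42 mm short of the reported TCP, which the wrist and scene cameras both showed, so I corrected for it from then on.

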